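Move queued vials from the sample track into the autosampler rack

TASK

The sample track has stopped with four vials waiting in their carriers: move them into the white autosampler rack, keeping the order of the queue. The vial standing next to the stop gate goes into the well next to the rack's handle, the second in the queue into the second well, and so on; each stands upright, fully down in its well, and none may be tipped over on the way.

Things in the scene. Friction and masses are not known exactly. Their poses are not given: they have to be found in the camera images.
- vial_68: amber glass sample vial, 68 mm tall over all, body 27.5 mm in diameter (foot rounded off to 20 mm over the lowest 4 mm), with a flat cap 26 mm wide and 18 mm tall in white ribbed plastic; 45 g. Origin at the centre of its underside, z up to the cap. At the start it stands in its carrier; it lifts straight out. Grip it by the cap, about 11 mm below its top
- vial_78: amber glass sample vial, 78 mm tall over all, body 27.5 mm in diameter (foot rounded off to 20 mm over the lowest 4 mm), with a domed cap 23 mm wide and 20 mm tall in white ribbed plastic; 45 g. Origin at the centre of its underside, z up to the cap. At the start it stands in its carrier; it lifts straight out. Grip it by the cap, about 11 mm below its top
- vial_88: amber glass sample vial, 88 mm tall over all, body 27.5 mm in diameter (foot rounded off to 20 mm over the lowest 4 mm), with a cap 24 mm wide and 20 mm tall with a grey disc on top in white ribbed plastic; 45 g. Origin at the centre of its underside, z up to the cap. At the start it stands in its carrier; it lifts straight out. Grip it by the cap, about 11 mm below its top
- vial_98: amber glass sample vial, 98 mm tall over all, body 27.5 mm in diameter (foot rounded off to 20 mm over the lowest 4 mm), with a slim cap 21 mm wide and 27 mm tall in white ribbed plastic; 45 g. Origin at the centre of its underside, z up to the cap. At the start it stands in its carrier; it lifts straight out. Grip it by the cap, about 11 mm below its top
- carrier_68: round grey carrier cup, fixed on the track, 41 mm in diameter and 34 mm tall, open on top (bore 30 mm, inner floor 8 mm up), that holds vial_68 at the start. Origin at the centre of its underside, 16 mm above the worktop. The four carriers stand in one row on the track, 44 mm apart, in any order
- carrier_78: round grey carrier cup, fixed on the track, 41 mm in diameter and 34 mm tall, open on top (bore 30 mm, inner floor 8 mm up), that holds vial_78 at the start. Origin at the centre of its underside, 16 mm above the worktop. The four carriers stand in one row on the track, 44 mm apart, in any order
- carrier_88: round grey carrier cup, fixed on the track, 41 mm in diameter and 34 mm tall, open on top (bore 30 mm, inner floor 8 mm up), that holds vial_88 at the start. Origin at the centre of its underside, 16 mm above the worktop. The four carriers stand in one row on the track, 44 mm apart, in any order
- carrier_98: round grey carrier cup, fixed on the track, 41 mm in diameter and 34 mm tall, open on top (bore 30 mm, inner floor 8 mm up), that holds vial_98 at the start. Origin at the centre of its underside, 16 mm above the worktop. The four carriers stand in one row on the track, 44 mm apart, in any order
- stop_gate: black block with an upright steel cylinder and a cross paddle, 62 mm tall over the belt, at one or the other end of the carrier row, fixed on the track: the front of the queue. Origin at the centre of its underside, in line with the carriers, 44 mm from the centre of the first carrier (then 88, 132 and 176 mm to the others). The other end of the track has only a low pulley
- sample_rack: white fixed rack, 56 (foot plate 68) mm in x, 196 (208) mm in y, top 38 mm above the worktop; a steel loop handle, 57 mm tall, projects 35 mm from its +y end. Origin at the centre of its underside, z up. Four round wells, 33 mm wide, mouth flared 4 mm all round, floor 8 mm above the worktop: the first (next to the handle) at y = +69 mm, then +23, -23, -69 mm, all at x = 0
Things that resemble listed ones, but are neither listed nor needed, are in the scene too. What is shaped like the vial_68 but purple or red is not meant.

How it is judged:
At the end, for the whole second after the job is handed in: Each vial stands in the well whose place counted from the handle equals its carrier's place counted from the stop gate: within 7 mm of the well's axis in rack x and y, underside 3.5 to 13.5 mm above the rack's underside, upright within 0.15 rad, released and at rest (((horizontal distance between carrier_68 and stop_gate between 0.029 and 0.059 m and y of vial_68 in the frame of sample_rack between 0.062 and 0.076 m) or (horizontal distance between carrier_68 and stop_gate between 0.073 and 0.103 m and y of vial_68 in the frame of sample_rack between 0.016 and 0.03 m) or (horizontal distance between carrier_68 and stop_gate between 0.117 and 0.147 m and y of vial_68 in the frame of sample_rack between -0.03 and -0.016 m) or (horizontal distance between carrier_68 and stop_gate between 0.161 and 0.191 m and y of vial_68 in the frame of sample_rack between -0.076 and -0.062 m)) and x of vial_68 in the frame of sample_rack between -0.007 and 0.007 m and z of vial_68 in the frame of sample_rack between 0.0035 and 0.0135 m and angle between each of vial_68, vial_78, vial_88, vial_98's own z axis and vertical below 0.15 rad and linear speed of each of vial_68, vial_78, vial_88, vial_98 below 0.02 m/s and ((horizontal distance between carrier_78 and stop_gate between 0.029 and 0.059 m and y of vial_78 in the frame of sample_rack between 0.062 and 0.076 m) or (horizontal distance between carrier_78 and stop_gate between 0.073 and 0.103 m and y of vial_78 in the frame of sample_rack between 0.016 and 0.03 m) or (horizontal distance between carrier_78 and stop_gate between 0.117 and 0.147 m and y of vial_78 in the frame of sample_rack between -0.03 and -0.016 m) or (horizontal distance between carrier_78 and stop_gate between 0.161 and 0.191 m and y of vial_78 in the frame of sample_rack between -0.076 and -0.062 m)) and x of vial_78 in the frame of sample_rack between -0.007 and 0.007 m and z of vial_78 in the frame of sample_rack between 0.0035 and 0.0135 m and ((horizontal distance between carrier_88 and stop_gate between 0.029 and 0.059 m and y of vial_88 in the frame of sample_rack between 0.062 and 0.076 m) or (horizontal distance between carrier_88 and stop_gate between 0.073 and 0.103 m and y of vial_88 in the frame of sample_rack between 0.016 and 0.03 m) or (horizontal distance between carrier_88 and stop_gate between 0.117 and 0.147 m and y of vial_88 in the frame of sample_rack between -0.03 and -0.016 m) or (horizontal distance between carrier_88 and stop_gate between 0.161 and 0.191 m and y of vial_88 in the frame of sample_rack between -0.076 and -0.062 m)) and x of vial_88 in the frame of sample_rack between -0.007 and 0.007 m and z of vial_88 in the frame of sample_rack between 0.0035 and 0.0135 m and ((horizontal distance between carrier_98 and stop_gate between 0.029 and 0.059 m and y of vial_98 in the frame of sample_rack between 0.062 and 0.076 m) or (horizontal distance between carrier_98 and stop_gate between 0.073 and 0.103 m and y of vial_98 in the frame of sample_rack between 0.016 and 0.03 m) or (horizontal distance between carrier_98 and stop_gate between 0.117 and 0.147 m and y of vial_98 in the frame of sample_rack between -0.03 and -0.016 m) or (horizontal distance between carrier_98 and stop_gate between 0.161 and 0.191 m and y of vial_98 in the frame of sample_rack between -0.076 and -0.062 m)) and x of vial_98 in the frame of sample_rack between -0.007 and 0.007 m and z of vial_98 in the frame of sample_rack between 0.0035 and 0.0135 m); the robot touches nothing.
It fails at once if a vial is tipped over (more than 0.8 rad from upright) (angle between any of vial_68, vial_78, vial_88, vial_98's own z axis and vertical above 0.8 rad).
It also fails if it takes over 115 s, if anything falls off the work surface, if the arm or the gripper's body presses on something with over 40 N, if the wrist force passes 120 N, or if a joint passes its speed limit or range.

ROBOT

A 7-joint arm with a two-finger parallel gripper is mounted at the origin on a cart in front of the work surface, level with it; the furniture and walls round the work are solid. World frame = base frame: x ahead of the robot, y to its left, z up, the work surface at z = 0. Lengths are in m, angles in rad, forces in N, time in s.
With the tool pointing down it reaches from about 0.4 to 0.925 m from the base axis. Payload 4.1 kg.
Tool frame: the origin (TCP) lies between the finger pads; the fingertips stand arm.tcp_to_tips ahead of it and the grasp point (between the pads) lies 6 mm ahead of it (arm.tcp_to_tips is the distance from the TCP to the fingertips, in m); z points along the fingers, y is the line along which they close (so a half turn about z gives the same grasp; the last joint's range is limited). The gripper opens to 85 mm and grips with 20 to 120 N. Pads are 22 mm wide; open, the fingers measure 114 mm over their backs; the gripper's body (76 mm by 85 mm) begins 54 mm behind the grasp point. The pads swing forward as they close: fully open they stand 13 mm farther back than shut.
Start: joints at [1.226, 0.398, 0.045, 1.537, -0.019, 1.207, -0.051], TCP at [0.158, -0.63, 0.256] pointing down, gripper open.
Joint ranges: [-2.82, 2.82], [-0.49, 2.23], [-1.37, 1.46], [0, 2.46], [-1.36, 4.5], [0.23, 2], [-2.94, 2.94]. Speed limits (rad/s): [2.57, 2.57, 3.14, 3.14, 3.14, 3.14, 3.14].

INTERFACE

Orientations are given as a unit quaternion [x, y, z, w].
In Python, from workcell import arm, imaging gives the robot as it stands. The module is installed in compiled form; this text tells all that it offers.
- The arm moves only by the shell command python3 -m handwheel 'ROWS' [OPENING] [FORCE]. ROWS is JSON, a list that holds one entry, the list of rows, each a list of 4 numbers: the shift along the tool's x, y, z in m, then the turn about the tool's z in rad. A call has exactly 5 rows; each row shifts and turns the commanded pose from where the row before left it, along the tool's axes as they then stand; what a row does not reach is not made up. A row lasts 1/10 s, in which the tool goes at most 50 mm and 8.59 degrees, less where a joint would pass 70% of its speed; a pose out of reach is approached as far as the arm can. A call with a gripper value outside its range is refused whole. OPENING is the opening in per cent of the stroke, from 0 (shut) to 100 (fully open), set as the call begins (- or left out, the last holds). The fingers move at their own pace and stop on an object; FORCE is the grip in N (left out, the last holds). Time passes only in rows, so rows that do not move let the fingers close, or fill a call up. It gives the time, the measured TCP pose, the force, the opening and the grip force at its end, in the units of the state.
- arm.sense(): the state, without advancing time (a new reading comes with each control period).
- imaging.read_camera(name): name is "side" or "top" or "wrist"; returns the picture (384x512x3 uint8, blue, green, red); there is no depth.
- imaging.camera_params(name): a dict with "camera_matrix" (3x3 intrinsics, pixels), "rvec" (rotation vector, rad) and "tvec" (3), from world to camera coordinates, as OpenCV has them; the wrist camera has in their place "T_tool_cam" (4x4, takes a point from camera to tool coordinates, whose origin is the TCP and whose axes are the flange's). Camera axes: x right, y down, z forward; pixel columns grow to the right and rows downward; lengths in m; the calibration is good to about 2 mm. A picture is of the moment at which its call begins: read the wrist's pose just before it. camera_params takes no time and is no camera call.
- arm.finish_job(): hands the job in; it is judged then, once.
The state is a dict: "clock": time; "q": joint angles; "qd": joint speeds; "joint_efforts": joint torques, N m; "tool_pos": TCP position; "tcp_rot": TCP orientation; "ft_force": force on the tool from outside, world axes, zero at the start; "wrist_torque": the same for the moment, N m; "width": opening from 0.0 (shut) to 1.0 (fully open); "gripper_force": force on a finger pad.
Only numpy, scipy, OpenCV 4.12 (cv2) and the standard library are available. Lean on these libraries where they do the work, as an engineer would, in place of code of your own. Each camera call takes 0.05 s, during which the arm holds its last target. There are 200 camera calls.

## Working session

There is one attempt and no reset: what is moved stays moved. The work goes in short steps, Python scripts to look and compute and a shell command to move; the robot and the scene stay as the last step left them, time stands still between calls to the robot, and variables do not carry over. Pictures are saved under pics/ and viewed, at most 14 in all, crops included, and the job is handed in when it is done.

```bash
mkdir -p pics
python3 - <<'E'
from workcell import arm, imaging
import cv2
s=arm.sense();print(s['clock'],s['tool_pos'],s['tcp_rot'],s['width'],arm.tcp_to_tips)
for n in("top","side"):
    cv2.imwrite(f"pics/{n}0.png",imaging.read_camera(n)); print(n,imaging.camera_params(n))
print(imaging.camera_params("wrist"))
E
```

```text
0.0 [ 0.15805697 -0.62988811  0.25527183] [ 9.92448541e-01  1.22657969e-01 -1.80470210e-04 -9.40033024e-04] 0.9977545363280407 0.025
top {'camera_matrix': array([[363.39025494,   0.        , 256.64921534],
       [  0.        , 363.39025494, 190.82539748],
       [  0.        ,   0.        ,   1.        ]]), 'rvec': array([ 2.09679822, -2.16123274,  0.14014111]), 'tvec': array([-0.01091609,  0.4595874 ,  0.89070263])}
side {'camera_matrix': array([[377.13568957,   0.        , 252.19083734],
       [  0.        , 377.13568957, 196.79890555],
       [  0.        ,   0.        ,   1.        ]]), 'rvec': array([ 2.18527305, -0.57505282,  0.24729082]), 'tvec': array([-0.44481549,  0.17253619,  0.99735896])}
{'camera_matrix': array([[329.36084099,   0.        , 258.62738252],
       [  0.        , 329.36084099, 191.08900295],
       [  0.        ,   0.        ,   1.        ]]), 'T_tool_cam': array([[ 3.14456235e-04, -9.63398702e-01, -2.68072457e-01,
         6.88898745e-02],
       [ 9.99999724e-01,  1.22564130e-04,  7.32555766e-04,
         2.31672961e-04],
       [-6.72887206e-04, -2.68072613e-01,  9.63398475e-01,
        -1.18679774e-01],
       [ 0.00000000e+00,  0.00000000e+00,  0.00000000e+00,
         1.00000000e+00]])}
```

View pics/top0.png

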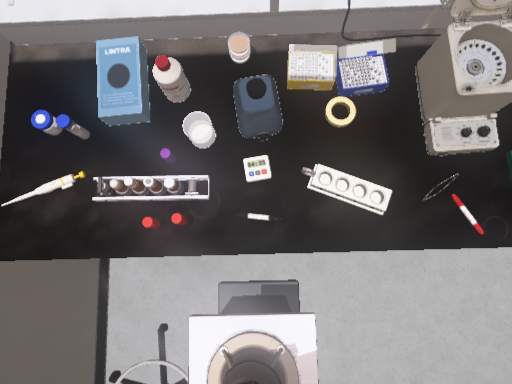

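View pics/side0.png

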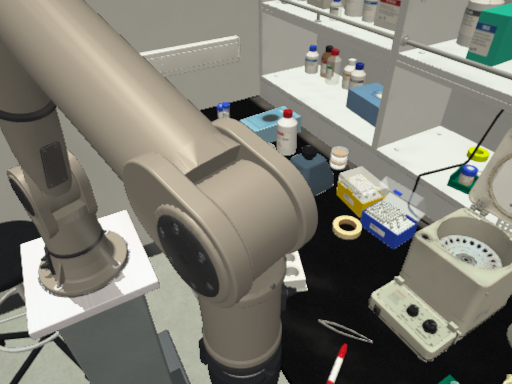

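The top view shows the track at (94–210,188), with vials at about (117,137,155,173; 185) and what looks like the gate at (191,187). The white rack is at (347,189), its handle at (308,172). The purple cap (166,154) and the red caps (149,222), (177,218) are decoys. I'll enlarge the track and the rack to confirm.

```bash
python3 - <<'E'
import cv2,numpy as np
im=cv2.imread("pics/top0.png")
a=cv2.resize(im[165:210,85:220],None,fx=5.9,fy=5.9,interpolation=cv2.INTER_CUBIC)
b=cv2.resize(im[155:220,295:400],None,fx=5,fy=5,interpolation=cv2.INTER_CUBIC)
b=cv2.copyMakeBorder(b,0,0,0,a.shape[1]-b.shape[1],cv2.BORDER_CONSTANT)
cv2.imwrite("pics/crop0.png",np.vstack([a,b]))
E
cat > h.py <<'E'
from workcell import arm, imaging
import cv2,numpy as np
from scipy.spatial.transform import Rotation as R
def cam(n,s=None):
    p=imaging.camera_params(n);K=p['camera_matrix']
    if n=='wrist':
        T=np.eye(4);T[:3,:3]=R.from_quat(s['tcp_rot']).as_matrix();T[:3,3]=s['tool_pos'];T=T@p['T_tool_cam']
        return K,T[:3,:3],T[:3,3]
    r=cv2.Rodrigues(p['rvec'])[0];return K,r.T,-r.T@p['tvec']
def ray(c,uv,z):
    K,Rm,o=c;d=Rm@np.linalg.solve(K,[uv[0],uv[1],1.]);return o+d*(z-o[2])/d[2]
def proj(c,P):
    K,Rm,o=c;x=K@(Rm.T@(np.array(P)-o));return x[:2]/x[2]
def snap(name,n='wrist'):
    s=arm.sense();im=imaging.read_camera(n);cv2.imwrite(f"pics/{name}.png",im);return im,cam(n,s),s
def totool(s,P):
    "shift of grasp point in tool axes"
    return R.from_quat(s['tcp_rot']).inv().apply(np.array(P)-s['tool_pos'])
E
python3 - <<'E'
from h import *
c=cam('top');print(c[2])
for p in[(117,185),(137,185),(155,185),(173,185)]:print(ray(c,p,.1).round(3))
print(ray(c,(191,187),.05).round(3))
for p in[(324,178),(342,184),(359,190),(376,197)]:print(ray(c,p,.038).round(3))
E
```

```text
[ 0.31519662 -0.0449938   0.9504302 ]
[0.474 0.309 0.1  ]
[0.472 0.26  0.1  ]
[0.471 0.217 0.1  ]
[0.469 0.173 0.1  ]
[0.472 0.14  0.05 ]
[ 0.486 -0.197  0.038]
[ 0.469 -0.242  0.038]
[ 0.452 -0.283  0.038]
[ 0.433 -0.324  0.038]
```

View pics/crop0.png

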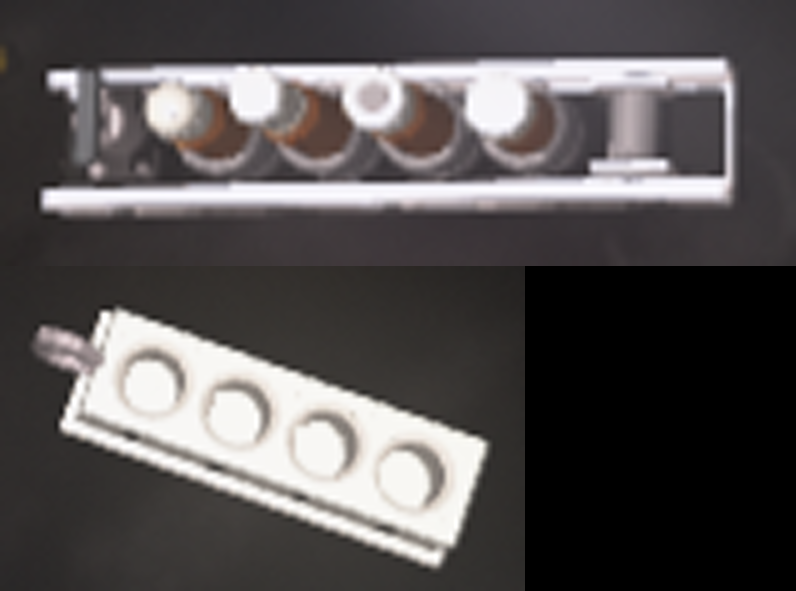

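The crop shows the black gate with its paddle at the left end of the track (crop 95,120), and only the low pulley at the right (630,120). So the queue from the gate is: domed (172,110), slim (255,95), grey disc (373,98), then wide flat (498,105). That is 78, 98, 88, 68. The rack's handle is at its left end. The purple and red caps stand loose and off the track, so they aren't candidates.

Run:
```python
from h import *
c=cam('top');s=arm.sense()
A=np.array([ray(c,p,z) for p,z in[((114.2,183.6),.102),((128.2,181.1),.122),((148.2,181.6),.112),((169.4,182.8),.092)]]);print(A.round(3))
W=np.array([ray(c,p,.038) for p in[(325.4,178.4),(342.4,184.4),(359.8,191),(377.2,197)]]);print(W.round(3))
for X in(A,W):
    d=X[0]-X[3];print(np.degrees(np.arctan2(d[1],d[0])),np.linalg.norm(d[:2])/3)
t=R.from_quat(s['tcp_rot']).as_matrix();print(np.degrees(np.arctan2(t[1,0],t[0,0])))
m=A.mean(0);m[2]=.25;print(totool(s,m))
```

```text
[[0.477 0.315 0.102]
 [0.478 0.273 0.122]
 [0.477 0.229 0.112]
 [0.477 0.184 0.092]]
[[ 0.485 -0.201  0.038]
 [ 0.468 -0.243  0.038]
 [ 0.45  -0.285  0.038]
 [ 0.433 -0.327  0.038]]
89.75468816057263 0.04348170488593584
67.7690001499159 0.04565306746259656
14.091223637543159
[ 0.52395326 -0.77599666  0.0067083 ]
```

```bash
python3 -m handwheel '[[[0.046,-0.015,0,0],[0.046,-0.015,0,0],[0.046,-0.015,0,0],[0.046,-0.015,0,0],[0.046,-0.015,0,0]]]' 60 >/dev/null
python3 -m handwheel '[[[0.046,-0.015,0,0],[0.046,-0.015,0,0],[0.0144,-0.047,0,0],[0.0144,-0.047,0,0],[0.0144,-0.047,0,0]]]'
python3 -m handwheel '[[[0.0144,-0.047,0,0],[0.0144,-0.047,0,0],[0.0144,-0.047,0,0],[0.0144,-0.047,0,0],[0.0144,-0.047,0,0]]]'
python3 -m handwheel '[[[0.0144,-0.047,0,0],[0.0144,-0.047,0,0],[0.0144,-0.047,0,0],[0.0144,-0.047,0,0],[0.0144,-0.047,0,0]]]'
python3 -m handwheel '[[[0,0,0,-0.147],[0,0,0,-0.147],[0,0,0,-0.147],[0,0,0,-0.147],[0,0,0,-0.147]]]'
python3 -m handwheel '[[[0,0,0,-0.147],[0,0,0,-0.147],[0,0,0,-0.147],[0,0,0,-0.147],[0,0,0,0]]]'
python3 - <<'E'
from h import *
im,c,s=snap('w1');print(s['clock'],s['tool_pos'],R.from_quat(s['tcp_rot']).as_matrix()[:,0])
E
```

```text
clock: 1.1
tool_pos: [0.4525, -0.3008, 0.2556]
tcp_rot: [0.992, 0.123, -0.0, -0.0]
ft_force: [0.1, -0.7, 0.2]
width: 0.599
gripper_force: 0.0
clock: 1.6
tool_pos: [0.4646, -0.0556, 0.2561]
tcp_rot: [0.992, 0.123, -0.0, 0.0]
ft_force: [1.4, -0.1, -1.0]
width: 0.6
gripper_force: 0.0
clock: 2.1
tool_pos: [0.4774, 0.1895, 0.2561]
tcp_rot: [0.992, 0.122, -0.0, 0.0]
ft_force: [0.8, 0.0, -0.3]
width: 0.603
gripper_force: 0.0
clock: 2.6
tool_pos: [0.4775, 0.1878, 0.2558]
tcp_rot: [0.881, 0.474, -0.001, 0.0]
ft_force: [0.3, 0.3, -0.1]
width: 0.598
gripper_force: 0.0
clock: 3.1
tool_pos: [0.4775, 0.1876, 0.2558]
tcp_rot: [0.708, 0.706, -0.0, -0.0]
ft_force: [0.2, 0.8, 0.5]
width: 0.598
gripper_force: 0.0
3.1 [0.47754809 0.18764384 0.25584609] [ 2.38260702e-03  9.99997099e-01 -3.53520289e-04]
```

View pics/w1.png

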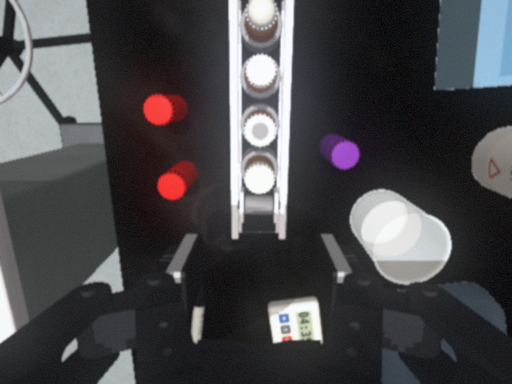

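The wrist view shows the queue from the top down: domed (262,10), slim (261,71), grey disc (261,128), flat (260,178). The red and purple caps stand off the track.

Run:
```python
from h import *
s=arm.sense();c=cam('wrist',s)
for p,z in[((262,9),.102),((261,71),.122),((261,128),.112),((260,178),.092)]:
    P=ray(c,p,z);g=P.copy();g[2]=z-.011+.006;print(P.round(4),totool(s,g).round(4))
```

```text
[0.4818 0.3202 0.102 ] [0.1325 0.0036 0.1589]
[0.4807 0.2752 0.122 ] [0.0875 0.0028 0.1389]
[0.4807 0.2337 0.112 ] [0.0461 0.003  0.1489]
[0.4799 0.1886 0.092 ] [0.001  0.0024 0.1689]
```

```bash
python3 -m handwheel '[[[0,0.003,0.045,0],[0,0,0.045,0],[0,0,0.045,0],[0,0,0.032,0],[0,0,0,0]]]'
python3 -m handwheel '[[[0,0,0,0],[0,0,0,0],[0,0,0,0],[0,0,0,0],[0,0,0,0]]]' 0 40
python3 -m handwheel '[[[0,0,0,0],[0,0,-0.01,0],[0,0,-0.03,0],[0,0,-0.045,0],[0,0,-0.045,0]]]'
python3 -m handwheel '[[[0,0,-0.03,0],[0,0,0,0],[0,0,0,0],[0,0,0,0],[0,0,0,0]]]'
python3 - <<'E'
from h import *
im,c,s=snap('w2');print(s['clock'],s['tool_pos'],s['q'])
E
```

```text
clock: 3.65
tool_pos: [0.4773, 0.1861, 0.0851]
tcp_rot: [0.708, 0.706, -0.005, -0.002]
ft_force: [-0.3, -0.6, 0.5]
width: 0.602
gripper_force: 0.0
clock: 4.15
tool_pos: [0.4795, 0.1886, 0.0912]
tcp_rot: [0.708, 0.706, -0.001, -0.0]
ft_force: [-5.5, 1.3, 3.3]
width: 0.285
gripper_force: 38.7
clock: 4.65
tool_pos: [0.4817, 0.1883, 0.223]
tcp_rot: [0.708, 0.706, 0.002, 0.001]
ft_force: [0.6, 0.2, -0.7]
width: 0.28
gripper_force: 39.1
clock: 5.15
tool_pos: [0.4802, 0.1875, 0.2483]
tcp_rot: [0.708, 0.706, -0.001, -0.0]
ft_force: [-0.5, -0.3, -1.1]
width: 0.283
gripper_force: 39.1
5.15 [0.48021718 0.18750456 0.24832682] [ 0.17514247  0.21792777 -0.723189    1.8471273   0.15811552  1.13666282
 -0.60540423]
```

View pics/w2.png

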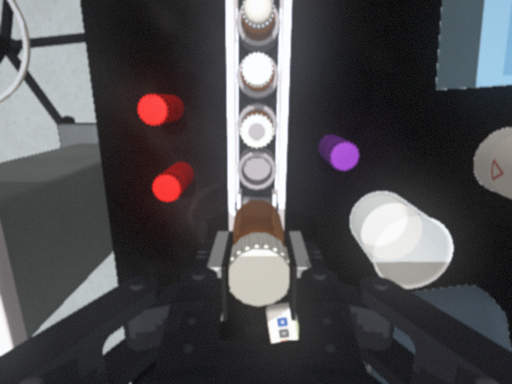

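The flat-cap vial is gripped upright (cap at 260,275), and its carrier (257,170) is empty. Next I'll carry it to above well 4 and look there.

```bash
python3 - <<'E'
from h import *
s=arm.sense();c=cam('wrist',s);print(proj(c,s['tool_pos']+np.array([0,0,.005])))
E
python3 -m handwheel '[[[-0.03,-0.0043,0,0],[-0.0468,-0.0043,0,0],[-0.0468,-0.0043,0,0],[-0.0468,-0.0043,0,0],[-0.0468,-0.0043,0,0]]]'
python3 -m handwheel '[[[-0.0468,-0.0043,0,0],[-0.0468,-0.0043,0,0],[-0.0468,-0.0043,0,0],[-0.0468,-0.0043,0,0],[-0.0468,-0.0043,0,0]]]'
python3 -m handwheel '[[[-0.0468,-0.0043,0,0],[-0.017,0,0,0.1287],[0,0,0,0.1287],[0,0,0,0.1287],[0,0,0,0]]]'
python3 - <<'E'
from h import *
im,c,s=snap('w3');t=R.from_quat(s['tcp_rot']).as_matrix();print(s['clock'],s['tool_pos'],s['width'],np.degrees(np.arctan2(t[1,0],t[0,0])))
E
```

```text
[256.66166315 281.37751021]
clock: 5.7
tool_pos: [0.4581, -0.031, 0.2487]
tcp_rot: [0.708, 0.707, -0.0, -0.0]
ft_force: [1.3, -0.3, -0.9]
width: 0.276
gripper_force: 39.1
clock: 6.2
tool_pos: [0.4362, -0.2648, 0.2485]
tcp_rot: [0.708, 0.706, -0.0, -0.001]
ft_force: [1.6, -0.4, 0.1]
width: 0.281
gripper_force: 39.1
clock: 6.7
tool_pos: [0.4322, -0.3268, 0.2482]
tcp_rot: [0.83, 0.558, -0.0, -0.001]
ft_force: [-0.4, 1.0, -0.1]
width: 0.283
gripper_force: 39.1
6.7 [ 0.43218746 -0.32684472  0.24820314] 0.28311108986673683 67.77275808066561
```

View pics/w3.png

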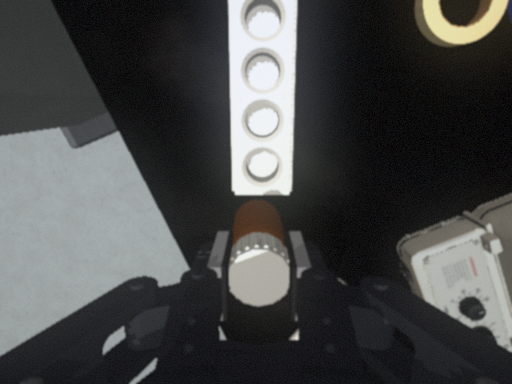

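The wrist view shows the rack aligned with the image. Its well mouths are at about (263,19), (263,71), (263,121) and (263,163), and the held cap is at (259,277).

Run:
```python
from h import *
s=arm.sense();c=cam('wrist',s);im=cv2.imread('pics/w3.png')
g=cv2.GaussianBlur(cv2.cvtColor(im,6),(3,3),0)
cc=cv2.HoughCircles(g[0:190,225:305],cv2.HOUGH_GRADIENT,1,30,param1=80,param2=12,minRadius=14,maxRadius=24)
print(None if cc is None else (cc[0]+[225,0,0]).round(1))
for k,p in enumerate([(263,19),(263,71),(263,121),(263,163)]):
    P=ray(c,p,.038);print(P.round(4),totool(s,P).round(4), 'top-cam cmp')
print(totool(s,ray(c,(259,277),s['tool_pos'][2]+.005)))
```

```text
[[262.5  17.5  18.8]
 [262.5  69.5  17.2]
 [261.5 165.5  16.3]
 [261.5 119.5  18.3]]
[ 0.4888 -0.2003  0.038 ] [0.1382 0.0052 0.2105] top-cam cmp
[ 0.4722 -0.2415  0.038 ] [0.0938 0.0053 0.2105] top-cam cmp
[ 0.4551 -0.2843  0.038 ] [0.0477 0.0055 0.2105] top-cam cmp
[ 0.4396 -0.3231  0.038 ] [0.006  0.0057 0.2104] top-cam cmp
[ 0.00222279  0.00089451 -0.00500058]
```

```bash
python3 -m handwheel '[[[0.001,0.004,0.04,0],[0,0,0.04,0],[0,0,0.035,0],[0,0,0,0],[0,0,0,0]]]'
python3 -m handwheel '[[[0,0,0.01,0],[0,0,0.01,0],[0,0,0.01,0],[0,0,0.01,0],[0,0,0,0]]]'
python3 -m handwheel '[[[0,0,0.008,0],[0,0,0.004,0],[0,0,0.002,0],[0,0,0,0],[0,0,0,0]]]'
```

```text
clock: 7.25
tool_pos: [0.4367, -0.3274, 0.1345]
tcp_rot: [0.83, 0.558, -0.0, -0.0]
ft_force: [0.2, -0.6, -0.6]
width: 0.28
gripper_force: 39.0
clock: 7.75
tool_pos: [0.4355, -0.3269, 0.0927]
tcp_rot: [0.83, 0.558, -0.001, -0.001]
ft_force: [-0.5, 0.3, -1.0]
width: 0.278
gripper_force: 39.1
clock: 8.25
tool_pos: [0.4367, -0.3277, 0.0805]
tcp_rot: [0.83, 0.557, 0.0, 0.0]
ft_force: [-1.0, -0.6, -0.8]
width: 0.281
gripper_force: 39.1
```

```bash
python3 -m handwheel '[[[0,0,0.002,0],[0,0,0.002,0],[0,0,0.001,0],[0,0,0,0],[0,0,0,0]]]'
python3 -m handwheel '[[[0,0,0.001,0],[0,0,0.001,0],[0,0,0,0],[0,0,0,0],[0,0,0,0]]]'
```

```text
clock: 8.75
tool_pos: [0.4366, -0.3276, 0.0753]
tcp_rot: [0.83, 0.558, -0.0, 0.0]
ft_force: [-0.5, 0.3, -0.5]
width: 0.274
gripper_force: 39.2
clock: 9.25
tool_pos: [0.4367, -0.3278, 0.0751]
tcp_rot: [0.83, 0.557, -0.0, 0.0]
ft_force: [-3.0, 1.9, 11.9]
width: 0.285
gripper_force: 41.2
```

```bash
python3 -m handwheel '[[[0,0,0,0],[0,0,0,0],[0,0,0,0],[0,0,0,0],[0,0,0,0]]]' 55
python3 -m handwheel '[[[0,0,-0.02,0],[0,0,-0.045,0],[0,0,-0.045,0],[-0.03,0,-0.045,0],[-0.03,0,-0.018,0]]]'
python3 -m handwheel '[[[-0.03,0,0,0],[0,0,0,0],[0,0,0,0],[0,0,0,0],[0,0,0,0]]]'
python3 - <<'E'
from h import *
im,c,s=snap('w4');print(s['clock'],s['tool_pos'])
E
```

```text
clock: 9.75
tool_pos: [0.4365, -0.3275, 0.0731]
tcp_rot: [0.83, 0.558, -0.0, -0.0]
ft_force: [0.3, 0.5, -0.2]
width: 0.548
gripper_force: 0.0
clock: 10.25
tool_pos: [0.417, -0.3818, 0.2478]
tcp_rot: [0.829, 0.559, 0.001, 0.004]
ft_force: [0.5, -1.0, 0.2]
width: 0.552
gripper_force: 0.0
clock: 10.75
tool_pos: [0.4041, -0.4073, 0.2425]
tcp_rot: [0.83, 0.558, 0.0, -0.001]
ft_force: [0.1, -0.8, -0.6]
width: 0.549
gripper_force: 0.0
10.75 [ 0.40411663 -0.40732375  0.24247757]
```

View pics/w4.png

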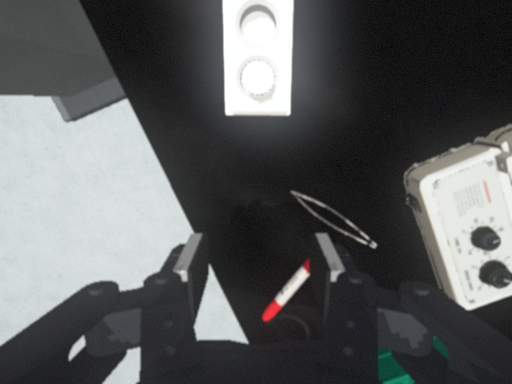

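vial_68 is seated in well 4, with its cap (258,79) centred in the mouth. Next is vial_88.

```bash
python3 -m handwheel '[[[0.0444,-0.0123,0,0],[0.0444,-0.0123,0,0],[0.0444,-0.0123,0,0],[0.0444,-0.0123,0,0],[0.0444,-0.0123,0,0]]]' 60 >/dev/null
python3 -m handwheel '[[[0.0444,-0.0123,0,0],[0.0444,-0.0123,0,0],[0.0444,-0.0123,0,0],[0.0444,-0.0123,0,0],[0.0444,-0.0123,0,0]]]' >/dev/null
python3 -m handwheel '[[[0.0444,-0.0123,0,0],[0.0444,-0.0123,0,0],[0.0444,-0.0123,0,0],[0.0444,-0.0123,0,0],[0,0,0,-0.1287]]]' >/dev/null
python3 -m handwheel '[[[0,0,0,-0.1287],[0,0,0,-0.1287],[0,0,0,0],[0,0,0,0],[0,0,0,0]]]'
```

```text
clock: 12.8
tool_pos: [0.4791, 0.2318, 0.2429]
tcp_rot: [0.708, 0.706, -0.0, 0.0]
ft_force: [-0.6, 0.1, 0.3]
width: 0.601
gripper_force: 0.0
```

```bash
python3 -m handwheel '[[[0.002,0.001,0.045,0],[0,0,0.045,0],[0,0,0.035,0],[0,0,0.01,0],[0,0,0,0]]]'
python3 -m handwheel '[[[0,0,0,0],[0,0,0,0],[0,0,0,0],[0,0,0,0],[0,0,0,0]]]' 0 40
python3 -m handwheel '[[[0,0,0,0],[0,0,-0.01,0],[0,0,-0.03,0],[0,0,-0.045,0],[0,0,-0.045,0]]]'
python3 -m handwheel '[[[0,0,-0.015,0],[0,0,0,0],[0,0,0,0],[0,0,0,0],[0,0,0,0]]]'
python3 - <<'E'
from h import *
im,c,s=snap('w5');print(s['clock'],s['tool_pos']);print(proj(c,s['tool_pos']+np.array([0,0,.005])))
for p,z in[((262,9),.102),((261,71),.122)]: pass
E
```

```text
clock: 13.3
tool_pos: [0.4795, 0.2334, 0.1069]
tcp_rot: [0.708, 0.706, -0.001, -0.001]
ft_force: [-0.4, 0.3, 0.1]
width: 0.601
gripper_force: 0.0
clock: 13.8
tool_pos: [0.4799, 0.2349, 0.1102]
tcp_rot: [0.708, 0.706, 0.0, 0.0]
ft_force: [-4.6, 0.1, 6.0]
width: 0.26
gripper_force: 36.1
clock: 14.3
tool_pos: [0.4804, 0.2338, 0.2407]
tcp_rot: [0.708, 0.706, 0.001, 0.0]
ft_force: [0.7, 0.0, 0.1]
width: 0.26
gripper_force: 38.0
clock: 14.8
tool_pos: [0.4794, 0.2331, 0.2512]
tcp_rot: [0.708, 0.706, -0.001, -0.001]
ft_force: [-0.3, -0.0, -0.9]
width: 0.26
gripper_force: 38.0
14.8 [0.47941503 0.23312649 0.25120615]
[256.65099873 281.3821806 ]
```

View pics/w5.png

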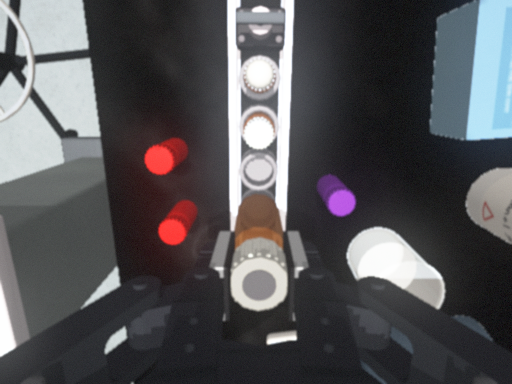

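The grey-disc cap is held upright at (259,283), and the gate shows at the +y end (262,30). I'll take it to well 3.

```bash
python3 -m handwheel '[[[-0.03,-0.0023,0,0],[-0.0471,-0.0023,0,0],[-0.0471,-0.0023,0,0],[-0.0471,-0.0023,0,0],[-0.0471,-0.0023,0,0]]]' >/dev/null
python3 -m handwheel '[[[-0.0471,-0.0023,0,0],[-0.0471,-0.0023,0,0],[-0.0471,-0.0023,0,0],[-0.0471,-0.0023,0,0],[-0.0471,-0.0023,0,0]]]' >/dev/null
python3 -m handwheel '[[[-0.0471,-0.0023,0,0],[-0.017,0,0,0.1287],[0,0,0,0.1287],[0,0,0,0.1287],[0,0,0,0]]]'
python3 -m handwheel '[[[0,0,0,0],[0,0,0,0],[0,0,0,0],[0,0,0,0],[0,0,0,0]]]'
python3 -c "
from h import *
im,c,s=snap('w6')
print(totool(s,[.4539,-.2849,.1]))"
```

```text
clock: 16.35
tool_pos: [0.4536, -0.2841, 0.2519]
tcp_rot: [0.83, 0.558, -0.0, -0.001]
ft_force: [-0.4, -0.3, -0.6]
width: 0.261
gripper_force: 38.0
clock: 16.85
tool_pos: [0.4539, -0.2842, 0.2529]
tcp_rot: [0.83, 0.558, -0.0, 0.0]
ft_force: [0.9, 0.1, -0.2]
width: 0.26
gripper_force: 38.0
[-0.00065272  0.00026217  0.15294134]
```

```bash
python3 -m handwheel '[[[0,0,0.04,0],[0,0,0.04,0],[0,0,0.025,0],[0,0,0,0],[0,0,0,0]]]'
python3 -m handwheel '[[[0,0,0.01,0],[0,0,0.01,0],[0,0,0.01,0],[0,0,0.01,0],[0,0,0,0]]]'
python3 -m handwheel '[[[0,0,0.004,0],[0,0,0.002,0],[0,0,0.001,0],[0,0,0,0],[0,0,0,0]]]'
```

```text
clock: 17.4
tool_pos: [0.4543, -0.2843, 0.1484]
tcp_rot: [0.83, 0.558, 0.0, 0.0]
ft_force: [0.7, 0.0, -0.1]
width: 0.26
gripper_force: 38.0
clock: 17.9
tool_pos: [0.4528, -0.2836, 0.1062]
tcp_rot: [0.83, 0.558, -0.001, -0.001]
ft_force: [-0.7, 0.5, -1.0]
width: 0.26
gripper_force: 38.0
clock: 18.4
tool_pos: [0.454, -0.2843, 0.1011]
tcp_rot: [0.83, 0.558, 0.0, 0.0]
ft_force: [-0.9, -0.2, -0.5]
width: 0.262
gripper_force: 38.0
```

```bash
python3 -m handwheel '[[[0,0,0.002,0],[0,0,0.001,0],[0,0,0.001,0],[0,0,0,0],[0,0,0,0]]]'
python3 -m handwheel '[[[0,0,0.001,0],[0,0,0.001,0],[0,0,0,0],[0,0,0,0],[0,0,0,0]]]'
```

```text
clock: 18.9
tool_pos: [0.4539, -0.2842, 0.0969]
tcp_rot: [0.83, 0.558, -0.0, 0.0]
ft_force: [-0.2, 0.3, -1.0]
width: 0.26
gripper_force: 38.0
clock: 19.4
tool_pos: [0.4539, -0.2842, 0.0949]
tcp_rot: [0.83, 0.558, -0.0, 0.0]
ft_force: [0.3, 0.2, 0.2]
width: 0.258
gripper_force: 38.0
```

```bash
python3 -m handwheel '[[[0,0,0.001,0],[0,0,0,0],[0,0,0,0],[0,0,0,0],[0,0,0,0]]]'
python3 -m handwheel '[[[0,0,0,0],[0,0,0,0],[0,0,0,0],[0,0,0,0],[0,0,0,0]]]' 55
python3 -m handwheel '[[[0,0,-0.02,0],[0,0,-0.045,0],[0,0,-0.045,0],[0,0,-0.045,0],[0,0,0,0]]]'
python3 -m handwheel '[[[0.0442,-0.0157,0,0],[0.0442,-0.0157,0,0],[0.0442,-0.0157,0,0],[0.0442,-0.0157,0,0],[0.0442,-0.0157,0,0]]]' 60 >/dev/null
python3 -m handwheel '[[[0.0442,-0.0157,0,0],[0.0442,-0.0157,0,0],[0.0442,-0.0157,0,0],[0.0442,-0.0157,0,0],[0.0442,-0.0157,0,0]]]' >/dev/null
python3 -m handwheel '[[[0.0442,-0.0157,0,0],[0.0442,-0.0157,0,0],[0,0,0,-0.1287],[0,0,0,-0.1287],[0,0,0,-0.1287]]]' >/dev/null
python3 -m handwheel '[[[0,0,0,0],[0,0,0,0],[0,0,0,0],[0,0,0,0],[0,0,0,0]]]'
```

```text
clock: 19.9
tool_pos: [0.4542, -0.2844, 0.0945]
tcp_rot: [0.83, 0.557, 0.0, 0.0]
ft_force: [-0.6, -0.1, 5.8]
width: 0.26
gripper_force: 38.8
clock: 20.4
tool_pos: [0.4538, -0.2842, 0.0938]
tcp_rot: [0.83, 0.558, -0.0, -0.0]
ft_force: [-0.0, 0.3, 0.3]
width: 0.548
gripper_force: 0.0
clock: 20.9
tool_pos: [0.4577, -0.2859, 0.2558]
tcp_rot: [0.83, 0.557, 0.003, 0.006]
ft_force: [-0.2, -0.8, -0.3]
width: 0.547
gripper_force: 0.0
clock: 22.9
tool_pos: [0.4802, 0.278, 0.2489]
tcp_rot: [0.708, 0.706, 0.0, 0.0]
ft_force: [-0.6, -0.3, 0.1]
width: 0.597
gripper_force: 0.0
```

```bash
python3 -m handwheel '[[[0,0,0.045,0],[0,0,0.045,0],[0,0,0.032,0],[0,0,0.01,0],[0,0,0,0]]]'
python3 -m handwheel '[[[0,0,0,0],[0,0,0,0],[0,0,0,0],[0,0,0,0],[0,0,0,0]]]' 0 40
python3 -m handwheel '[[[0,0,0,0],[0,0,-0.01,0],[0,0,-0.03,0],[0,0,-0.045,0],[0,0,-0.045,0]]]'
python3 -m handwheel '[[[0,0,-0.015,0],[0,0,0,0],[0,0,0,0],[0,0,0,0],[0,0,0,0]]]'
python3 - <<'E'
from h import *
im,c,s=snap('w7');print(s['clock'],s['tool_pos'])
E
```

```text
clock: 23.4
tool_pos: [0.4796, 0.2777, 0.1159]
tcp_rot: [0.708, 0.706, -0.001, -0.0]
ft_force: [-0.2, 0.0, -0.2]
width: 0.605
gripper_force: 0.0
clock: 23.9
tool_pos: [0.4807, 0.2791, 0.1189]
tcp_rot: [0.708, 0.706, 0.001, 0.0]
ft_force: [-1.8, 0.4, 6.7]
width: 0.218
gripper_force: 38.9
clock: 24.4
tool_pos: [0.4799, 0.2777, 0.2487]
tcp_rot: [0.708, 0.707, -0.0, 0.0]
ft_force: [1.1, -0.5, -0.5]
width: 0.218
gripper_force: 39.6
clock: 24.9
tool_pos: [0.4794, 0.2773, 0.26]
tcp_rot: [0.708, 0.706, -0.002, -0.001]
ft_force: [0.4, 0.6, -0.7]
width: 0.221
gripper_force: 39.7
24.9 [0.47942598 0.27730184 0.25999782]
```

View pics/w7.png

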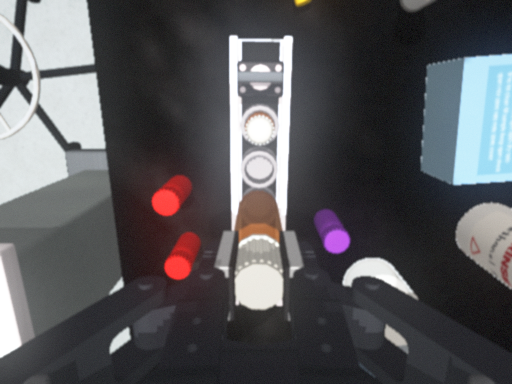

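The slim-cap vial is held upright at (259,285), and its carrier (260,167) is empty. I'll take it to well 2.

```bash
python3 -m handwheel '[[[-0.03,-0.0008,0,0],[-0.0473,-0.0008,0,0],[-0.0473,-0.0008,0,0],[-0.0473,-0.0008,0,0],[-0.0473,-0.0008,0,0]]]' >/dev/null
python3 -m handwheel '[[[-0.0473,-0.0008,0,0],[-0.0473,-0.0008,0,0],[-0.0473,-0.0008,0,0],[-0.0473,-0.0008,0,0],[-0.0473,-0.0008,0,0]]]' >/dev/null
python3 -m handwheel '[[[-0.0473,-0.0008,0,0],[-0.017,0,0,0.1287],[0,0,0,0.1287],[0,0,0,0.1287],[0,0,0,0]]]' >/dev/null
python3 -m handwheel '[[[0,0,0,0],[0,0,0,0],[0,0,0,0],[0,0,0,0],[0,0,0,0]]]'
python3 -c "
from h import *
im,c,s=snap('w8')
print(totool(s,[.4713,-.2420,.1]))"
```

```text
clock: 26.95
tool_pos: [0.4704, -0.2419, 0.262]
tcp_rot: [0.83, 0.558, -0.0, 0.0]
ft_force: [-0.3, 0.4, -0.6]
width: 0.217
gripper_force: 39.7
[0.00029086 0.00083866 0.16195412]
```

View pics/w8.png

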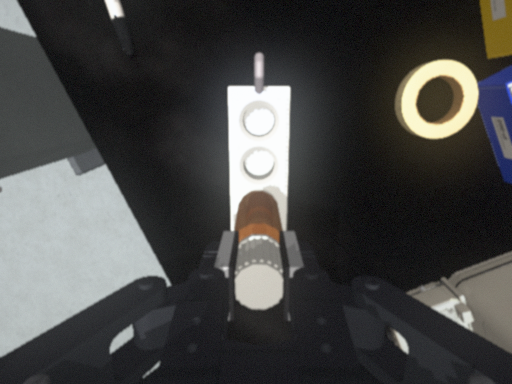

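Wells 1 (259,121) and 2 (259,162) lie in line with the held vial, with the handle at (259,70). The row-162 well is the one directly below the tool, so I'll descend.

```bash
python3 -m handwheel '[[[0,0.0005,0.04,0],[0,0,0.04,0],[0,0,0.025,0],[0,0,0,0],[0,0,0,0]]]'
python3 -m handwheel '[[[0,0,0.01,0],[0,0,0.01,0],[0,0,0.01,0],[0,0,0.01,0],[0,0,0,0]]]'
python3 -m handwheel '[[[0,0,0.004,0],[0,0,0.002,0],[0,0,0.002,0],[0,0,0,0],[0,0,0,0]]]'
```

```text
clock: 27.5
tool_pos: [0.4713, -0.2422, 0.1574]
tcp_rot: [0.83, 0.558, 0.0, 0.0]
ft_force: [0.4, -0.2, 0.3]
width: 0.222
gripper_force: 39.7
clock: 28.0
tool_pos: [0.4701, -0.2415, 0.1153]
tcp_rot: [0.83, 0.558, -0.0, -0.001]
ft_force: [-0.4, 0.2, -1.3]
width: 0.222
gripper_force: 39.6
clock: 28.5
tool_pos: [0.471, -0.242, 0.1089]
tcp_rot: [0.83, 0.558, 0.0, 0.0]
ft_force: [1.4, 0.5, -0.9]
width: 0.222
gripper_force: 39.7
```

```bash
python3 -m handwheel '[[[0,0,0.002,0],[0,0,0.001,0],[0,0,0.001,0],[0,0,0,0],[0,0,0,0]]]'
python3 -m handwheel '[[[0,0,0.001,0],[0,0,0.0005,0],[0,0,0,0],[0,0,0,0],[0,0,0,0]]]'
```

```text
clock: 29.0
tool_pos: [0.471, -0.2421, 0.1049]
tcp_rot: [0.83, 0.558, 0.0, 0.0]
ft_force: [2.1, 1.9, -1.0]
width: 0.223
gripper_force: 39.7
clock: 29.5
tool_pos: [0.4709, -0.2421, 0.1034]
tcp_rot: [0.83, 0.558, 0.0, 0.0]
ft_force: [0.9, 2.0, 0.3]
width: 0.218
gripper_force: 39.7
```

```bash
python3 -m handwheel '[[[0,0,0.001,0],[0,0,0,0],[0,0,0,0],[0,0,0,0],[0,0,0,0]]]'
python3 -m handwheel '[[[0,0,0,0],[0,0,0,0],[0,0,0,0],[0,0,0,0],[0,0,0,0]]]' 55
python3 -m handwheel '[[[0,0,-0.02,0],[0,0,-0.045,0],[0,0,-0.045,0],[0,0,-0.04,0],[0,0,0,0]]]'
python3 -m handwheel '[[[0.0438,-0.0171,0,0],[0.0438,-0.0171,0,0],[0.0438,-0.0171,0,0],[0.0438,-0.0171,0,0],[0.0438,-0.0171,0,0]]]' 60 >/dev/null
python3 -m handwheel '[[[0.0438,-0.0171,0,0],[0.0438,-0.0171,0,0],[0.0438,-0.0171,0,0],[0.0438,-0.0171,0,0],[0.0438,-0.0171,0,0]]]' >/dev/null
python3 -m handwheel '[[[0.0438,-0.0171,0,0],[0.0438,-0.0171,0,0],[0,0,0,-0.1287],[0,0,0,-0.1287],[0,0,0,-0.1287]]]' >/dev/null
python3 -m handwheel '[[[0,0,0,0],[0,0,0,0],[0,0,0,0],[0,0,0,0],[0,0,0,0]]]'
```

```text
clock: 30.0
tool_pos: [0.4711, -0.2421, 0.103]
tcp_rot: [0.83, 0.557, 0.0, 0.0]
ft_force: [-0.0, 3.2, 5.4]
width: 0.217
gripper_force: 40.5
clock: 30.5
tool_pos: [0.4706, -0.2423, 0.1023]
tcp_rot: [0.83, 0.557, -0.0, -0.0]
ft_force: [1.5, -0.8, 0.5]
width: 0.55
gripper_force: 0.0
clock: 31.0
tool_pos: [0.4744, -0.2433, 0.2586]
tcp_rot: [0.83, 0.557, 0.003, 0.005]
ft_force: [0.2, -0.1, -0.3]
width: 0.549
gripper_force: 0.0
clock: 33.0
tool_pos: [0.4798, 0.322, 0.2524]
tcp_rot: [0.708, 0.706, 0.0, 0.0]
ft_force: [1.2, -0.3, -0.6]
width: 0.601
gripper_force: 0.0
```

```bash
python3 -m handwheel '[[[0,0,0.045,0],[0,0,0.045,0],[0,0,0.045,0],[0,0,0.02,0],[0,0,0,0]]]'
python3 -m handwheel '[[[0,0,0,0],[0,0,0,0],[0,0,0,0],[0,0,0,0],[0,0,0,0]]]' 0 40
python3 -m handwheel '[[[0,0,0,0],[0,0,-0.01,0],[0,0,-0.03,0],[0,0,-0.045,0],[0,0,-0.045,0]]]'
python3 -m handwheel '[[[0,0,-0.025,0],[0,0,0,0],[0,0,0,0],[0,0,0,0],[0,0,0,0]]]'
python3 - <<'E'
from h import *
im,c,s=snap('w9');print(s['clock'],s['tool_pos'])
E
```

```text
clock: 33.5
tool_pos: [0.4779, 0.3202, 0.0941]
tcp_rot: [0.708, 0.706, -0.003, -0.001]
ft_force: [0.4, 0.1, 0.4]
width: 0.598
gripper_force: 0.0
clock: 34.0
tool_pos: [0.4804, 0.3232, 0.0993]
tcp_rot: [0.708, 0.706, 0.002, 0.0]
ft_force: [-2.4, -0.7, 6.8]
width: 0.256
gripper_force: 35.0
clock: 34.5
tool_pos: [0.4796, 0.3214, 0.229]
tcp_rot: [0.708, 0.706, -0.0, 0.0]
ft_force: [0.7, 0.4, -0.2]
width: 0.257
gripper_force: 35.9
clock: 35.0
tool_pos: [0.4792, 0.3212, 0.2507]
tcp_rot: [0.708, 0.706, -0.002, -0.0]
ft_force: [1.0, -0.2, -0.7]
width: 0.259
gripper_force: 35.9
35.0 [0.47917754 0.32120258 0.25074806]
```

View pics/w9.png

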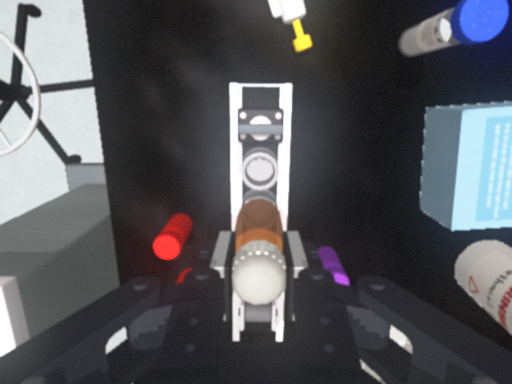

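The domed vial is held upright at (259,275), and its carrier (261,168) next to the gate (261,125) is empty. I'll take it to well 1.

```bash
python3 -m handwheel '[[[-0.03,0.0008,0,0],[-0.0474,0.0008,0,0],[-0.0474,0.0008,0,0],[-0.0474,0.0008,0,0],[-0.0474,0.0008,0,0]]]' >/dev/null
python3 -m handwheel '[[[-0.0474,0.0008,0,0],[-0.0474,0.0008,0,0],[-0.0474,0.0008,0,0],[-0.0474,0.0008,0,0],[-0.0474,0.0008,0,0]]]' >/dev/null
python3 -m handwheel '[[[-0.0474,0.0008,0,0],[-0.017,0,0,0.1287],[0,0,0,0.1287],[0,0,0,0.1287],[0,0,0,0]]]' >/dev/null
python3 -m handwheel '[[[0,0,0,0],[0,0,0,0],[0,0,0,0],[0,0,0,0],[0,0,0,0]]]'
python3 -c "
from h import *
s=arm.sense()
print(totool(s,[.4887,-.1995,.1]))"
```

```text
clock: 37.05
tool_pos: [0.4876, -0.1989, 0.2524]
tcp_rot: [0.83, 0.558, -0.0, 0.0]
ft_force: [0.3, 0.1, -0.3]
width: 0.258
gripper_force: 35.9
[-9.32015833e-05  1.25289960e-03  1.52401904e-01]
```

Floor contact is expected at a TCP height of about 0.083.

```bash
python3 -m handwheel '[[[0,0.001,0.04,0],[0,0,0.04,0],[0,0,0.035,0],[0,0,0,0],[0,0,0,0]]]'
python3 -m handwheel '[[[0,0,0.01,0],[0,0,0.01,0],[0,0,0.01,0],[0,0,0.01,0],[0,0,0,0]]]'
python3 -m handwheel '[[[0,0,0.004,0],[0,0,0.004,0],[0,0,0.001,0],[0,0,0,0],[0,0,0,0]]]'
```

```text
clock: 37.55
tool_pos: [0.4888, -0.1993, 0.1379]
tcp_rot: [0.83, 0.558, 0.0, -0.0]
ft_force: [0.3, 0.0, -0.7]
width: 0.261
gripper_force: 36.0
clock: 38.05
tool_pos: [0.4875, -0.1989, 0.0959]
tcp_rot: [0.83, 0.558, -0.001, -0.001]
ft_force: [0.7, 0.4, -0.2]
width: 0.25
gripper_force: 36.1
clock: 38.55
tool_pos: [0.4886, -0.1993, 0.0884]
tcp_rot: [0.83, 0.558, 0.0, 0.0]
ft_force: [-0.2, 0.6, -1.2]
width: 0.254
gripper_force: 36.0
```

```bash
python3 -m handwheel '[[[0,0,0.002,0],[0,0,0.001,0],[0,0,0.001,0],[0,0,0,0],[0,0,0,0]]]'
python3 -m handwheel '[[[0,0,0.001,0],[0,0,0.001,0],[0,0,0,0],[0,0,0,0],[0,0,0,0]]]'
```

```text
clock: 39.05
tool_pos: [0.4887, -0.1993, 0.0844]
tcp_rot: [0.83, 0.558, 0.0, 0.0]
ft_force: [1.0, 1.8, -0.0]
width: 0.254
gripper_force: 36.1
clock: 39.55
tool_pos: [0.489, -0.1992, 0.0835]
tcp_rot: [0.83, 0.558, 0.0, 0.0]
ft_force: [-1.6, 3.2, 8.2]
width: 0.255
gripper_force: 37.8
```

On the floor. I'll release, rise, back off along the rack, and check all four.

```bash
python3 -m handwheel '[[[0,0,0,0],[0,0,0,0],[0,0,0,0],[0,0,0,0],[0,0,0,0]]]' 55
python3 -m handwheel '[[[0,0,-0.02,0],[0,0,-0.045,0],[0,0,-0.045,0],[0,0,-0.045,0],[0,0,-0.03,0]]]'
python3 -m handwheel '[[[-0.045,0,0,0],[-0.045,0,0,0],[-0.045,0,0,0],[-0.045,0,0,0],[0,0,0,0]]]'
python3 -m handwheel '[[[0,0,0,0],[0,0,0,0],[0,0,0,0],[0,0,0,0],[0,0,0,0]]]'
python3 - <<'E'
from h import *
im,c,s=snap('w10');print(s['clock'],s['tool_pos'])
for k,h in enumerate((78,98,88,68)):
    w=np.array([.4368,-.3272])+(3-k)*.046*np.array([.378,.926])
    print(h,proj(c,[*w,.008+h/1000]).round(),proj(c,[*w,.038]).round())
t,_,_=snap('t10','top')
cv2.imwrite('pics/end.png',np.vstack([cv2.resize(im[0:230,160:360],None,fx=1.5,fy=1.5),cv2.resize(t[150:225,290:403],(300,199))]))
E
```

```text
clock: 40.05
tool_pos: [0.4884, -0.1995, 0.0822]
tcp_rot: [0.83, 0.557, -0.0, -0.0]
ft_force: [-0.9, -0.3, 0.4]
width: 0.55
gripper_force: 0.0
clock: 40.55
tool_pos: [0.4895, -0.1994, 0.2708]
tcp_rot: [0.83, 0.558, 0.001, 0.002]
ft_force: [-0.0, -1.0, -0.5]
width: 0.554
gripper_force: 0.0
clock: 41.05
tool_pos: [0.4156, -0.3735, 0.2666]
tcp_rot: [0.834, 0.552, -0.002, 0.0]
ft_force: [0.3, 0.1, -0.6]
width: 0.551
gripper_force: 0.0
clock: 41.55
tool_pos: [0.4209, -0.3652, 0.2675]
tcp_rot: [0.83, 0.558, -0.0, 0.0]
ft_force: [-0.3, 0.6, 0.1]
width: 0.549
gripper_force: 0.0
41.55 [ 0.42087865 -0.36516818  0.26754389]
78 [258. -47.] [258. -25.]
98 [258.  11.] [258.  29.]
88 [258.  76.] [258.  80.]
68 [258. 129.] [258. 126.]
```

View pics/end.png

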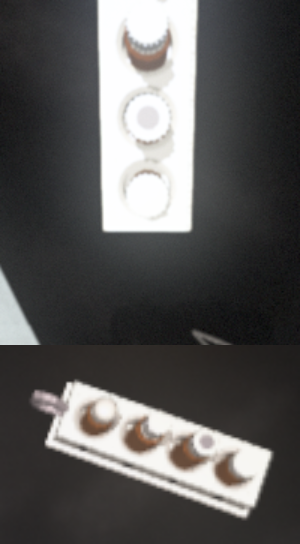

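The picture shows domed, slim, grey disc and flat from the handle end, all standing in their wells. In the wrist image the caps are at about (259,79) for 88 and (258,129) for 68, and the predictions were (258,76) and (258,129). The arm is clear.

```bash
python3 -c "
from workcell import arm
print(arm.finish_job())"
```

```text
the job is handed in; nothing more can be done
None
```

The job is handed in: counted from the handle, the rack holds vial_78, vial_98, vial_88 and vial_68. That matches the queue from the stop gate; each was lowered to its well floor, and in the final pictures all four stand upright. It took about 42 s of the 115 s allowed, and the hand-in returned no verdict.

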